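Seat a block in the drill jig and spin its wing nut down

ROBOT

A 6-joint arm with a two-finger parallel gripper is mounted at the origin on the work surface; the furniture and walls round the work are solid. World frame = base frame: x ahead of the robot, y to its left, z up, the work surface at z = 0. Lengths are in m, angles in rad, forces in N, time in s.
With the tool pointing down it reaches from about 0.25 to 0.775 m from the base axis. Payload 4 kg.
Tool frame: the origin (TCP) lies on the centre line of the jaws, within the pads' length; the fingertips stand 14 mm ahead of it and the grasp point (between the pads) lies 5 mm behind it (robot.tcp_to_tips is the distance from the TCP to the fingertips, in m); z points along the fingers, y is the line along which they close (so a half turn about z gives the same grasp; the last joint's range is limited). The gripper opens to 94 mm and grips with 3 to 60 N. Pads are 16 mm wide; open, the fingers measure 119 mm over their backs; the gripper's body (75 mm by 177 mm) begins 78 mm behind the grasp point.
Start: joints at [1.088, 0.087, 1.371, -0, 1.684, -0.103], TCP at [0.204, 0.511, 0.22] pointing down, gripper open.
Joint ranges: [-3.1, 3.1], [-0.76, 2.03], [0.27, 2.55], [-1.08, 4.22], [0.17, 2.65], [-2.57, 2.57]. Speed limits (rad/s): [2.79, 2.79, 3.14, 3.14, 3.14, 3.14].

INTERFACE

Orientations are given as [roll, pitch, yaw] about the fixed x, y, z axes, in that order (R = Rz(yaw) Ry(pitch) Rx(roll)).
In Python, from bench import robot gives the robot as it stands.
- The arm moves only by the tool carry_out, never from a script. Its argument "increments" is a list of rows, each a list of 3 entries, a list of its own where there are three numbers: the closure in counts, from 0 (fully open) to 255 (shut), then the shift along the tool's x, y, z in mm, then the turn about the tool's z in degrees. In form: [[fingers, [dx, dy, dz], twist], ...]. A call has 1 to 8 rows; each row shifts and turns the commanded pose from where the row before left it, along the tool's axes as they then stand; what a row does not reach is not made up. A row lasts 1/10 s, in which the tool goes at most 50 mm and 8.59 degrees, less where a joint would pass 70% of its speed; a pose out of reach is approached as far as the arm can. A call with a gripper value outside its range is refused whole. The fingers move at their own pace and stop on an object; the grip force is fixed at half the most. Time passes only in rows, so rows that do not move let the fingers close. It gives the time, the measured TCP pose, the force, the opening and the grip force at its end, in the units of the state.
- robot.get_obs(): the state, without advancing time (a new reading comes with each control period).
- robot.snapshot(name): name is "scene" or "top"; returns the picture (400x640x3 uint8, blue, green, red); there is no depth.
- robot.get_calibration(name): a dict with "vfov" (degrees; the focal length in pixels is half the picture's height over the tangent of half this angle, whatever the lens; pixels are square), "cx", "cy" (the principal point, pixels), "T" (4x4, takes a point from camera to world coordinates). Camera axes: x right, y down, z forward; pixel columns grow to the right and rows downward; lengths in m; the calibration is good to about 2 mm. A picture is of the moment at which its call begins. get_calibration takes no time and is no camera call.
- robot.close_job(): hands the job in; it is judged then, once.
The state is a dict: "time": time; "joint_positions": joint angles; "qvel": joint speeds; "joint_torque": joint torques, N m; "tool_pos": TCP position; "ee_rot": TCP orientation; "wrist_force": force on the tool from outside, world axes, zero at the start; "wrist_torque": the same for the moment, N m; "width": finger opening in m; "finger_force": force on a finger pad.
Only numpy, scipy, OpenCV 4.12 (cv2) and the standard library are available. Lean on these libraries where they do the work, as an engineer would, in place of code of your own. Each camera call takes 0.05 s, during which the arm holds its last target. There are 200 camera calls.

TASK

Get the pale wooden block on the drill jig ready for drilling: push it gently with the fingertips until its long side lies flush against the long fence and its end is up against the end stop. Then, with repeated light fingertip strokes on its wings, turn the wing nut clockwise (seen from above) until the clamp bar presses firmly on the block, and leave it clamped. Never lift the block off the board, and leave the other things on the bench where they are.

Things in the scene. Friction and masses are not known exactly. Their poses are not given: they have to be found in the camera images.
- drill_jig: Drill jig screwed to the bench: a grey-faced board 190 x 205 x 12 mm with fence, stop and strap clamp. Origin on the bench under the board; this frame is called J: z up, +x away from the robot (to within 0.25 rad), +y to the left. In J the board covers x -105..+85 and y -115..+90 mm; its top is at z 12 mm. A guide pin for the bar's heel at (72, 5) mm reaches z 54 mm.
- home (a point): Point on the board, J (-20, 5, 12) mm, axes as J: the block is home when its origin lies here and its sides are parallel to J, either way round (within about 3 mm and 0.05 rad).
- fence_face (a point): Middle of the long wooden fence's face, J (10, -25, 19) mm, axes as J. The face looks to -x (towards the robot) and runs along y for 170 mm; the fence is 20 mm thick, its top at z 26 mm, lower than the block's (34 mm).
- stop_face (a point): Middle of the wooden end stop's face, J (-22, 50, 19) mm, axes as J. The face looks to -y (to the right) and is 44 mm long along x; top at z 26 mm.
- block: The loose workpiece, a pale wooden block 60 (its x) x 90 (its y) x 22 mm (z), 0.05 to 0.1 kg; origin at the centre of its underside. Starts flat on the board in front of the fence, its centre 17 to 30 mm short of home in J x and 20 to 45 mm in J y, turned by up to 0.2 rad from J, partly below the bar's nose. Slides with about 0.5 N of push.
- clamp_bar: Aluminium strap 8 mm thick, 26 mm wide, with a drill bush (4 mm proud) in its nose; held by the wing nut over fence and block. Axes as J; runs along x at J y 5 mm, from the nose at x -24 to the heel at 85 mm. Moves only up and down with the nut, through a rubber bush. Starts with its underside 2 to 4.5 mm above the block's top; on the block it presses 8 N per further mm of nut travel.
- wing_nut (a joint): Turn of the wing nut, rad; grows clockwise seen from above; starts at 0 to 3.1. The nut descends 0.8 mm per rad (5 mm a turn). The bar meets the block at about 5.6 rad, presses firmly (over 8 N) from about 7 rad; more does no harm, up to the end of the thread at 14 rad. It turns with 0.05 N m (about 2 N at the wings), does not run on, and stays where it is left.
- nut_washer: The 23 mm washer under the wing nut, with all that hangs on it (wing nut and clamp bar); origin on the stud's axis, 20 mm below nut_center. Moves up and down with the nut.
- nut_center (a point): On the nut's axis at mid height of the wings: J (50, 5) mm, z 78 mm at joint value 0, descending with the nut. Its x axis points to wing_tip. Two upright round wings half a turn apart, each 5 mm thick, 22 mm high, from the hub (radius 10 mm) out to radius 33 mm. The space round the wings is free; the bar's top is 25 to 32 mm below this point.
- wing_tip (a point): Outermost point of one wing, 33 mm from the axis, at mid height. At joint value 0 it lies on J's +x side of the axis; it goes round clockwise as the joint grows.
- stud_top (a point): Top of the fixed threaded stud, 9 mm thick, on which the nut runs: J (50, 5, 94) mm, 5 mm above the wings' tops at joint value 0, 12 mm above them at 9 rad.
- spare_block: bystander: dark brown offcut 50 x 90 x 18 mm lying right of the jig; leave alone
- pencil: bystander: flat orange carpenter's pencil, 157 mm, lying left of the jig; leave alone
- tape_measure: bystander: tape measure 42 x 81 x 66 mm standing at the back, left of the jig; leave alone
- jar: bystander: screw jar with blue lid, 62 mm wide, 90 mm high, at the right edge; leave alone
- driver: bystander: red-handled screwdriver, 211 mm, lying to the left; leave alone
- red_offcut: bystander: reddish offcut 40 x 100 x 30 mm lying to the left; leave alone
- sander: bystander: brown sanding block 67 x 112 x 26 mm lying at the right edge; leave alone

How it is judged:
On the way, in this order (a step that is already met when the one before it is completed fails the run):
1. the block is home: flush against the long fence and up to the end stop (x of block in the frame of drill_jig above -0.0235 m and y of block in the frame of drill_jig above 0.0015 m and angle between the x axis of block and the x axis of drill_jig, either way round below 0.05 rad and z of block in the frame of drill_jig below 0.015 m), for 0.2 s.
2. the wing nut has been turned down until the clamp bar presses on the seated block with more than 8 N (all of step 1 and contact force between clamp_bar and block above 8 N), for 0.2 s.
At the end, for the whole second after the job is handed in: The block lies flat on the board, within 3.5 mm of the long fence and of the end stop and square to within 0.05 rad, and the clamp bar presses on it with more than 8 N, at rest (all of step 2 and value of joint wing_nut above 6 rad and linear speed of block below 0.01 m/s); the robot touches nothing.
It fails at once if the block is pushed hard or squeezed: over 80 N from the fingers (contact force between the fingers and block above 80 N).
It fails at once if the wing nut or the bar is forced or squeezed: over 80 N from the fingers (contact force between the fingers and nut_washer above 80 N).
It fails at once if the block is lifted off the board or tipped up (z of block in the frame of drill_jig above 0.018 m or angle between block's own z axis and vertical above 0.15 rad).
It fails at once if another thing on the bench is moved by more than 15 mm (distance of any of spare_block, pencil, tape_measure, jar, driver, red_offcut, sander from where it was at the start of the episode above 0.015 m).
It also fails if it takes over 72 s, if anything falls off the work surface, if the arm or the gripper's body presses on something with over 40 N, if the wrist force passes 120 N, or if a joint passes its speed limit or range.

## Working session

There is one attempt and no reset: what is moved stays moved. The work goes in short steps, Python scripts to look and compute and a tool call to move; the robot and the scene stay as the last step left them, time stands still between calls to the robot, and variables do not carry over. Pictures are saved under pics/ and viewed, at most 10 in all, crops included, and the job is handed in when it is done.

Besides the shell and the picture viewer there is one more tool, called after ">>>" as name([rows], argument=value, ...), one row to a line, values as JSON. carry_out: Moves the arm, as the interface text tells. Its arguments: {"type":"object","properties":{"increments":{"type":"array","items":{"type":"array"}}},"required":["increments"]}

```bash
mkdir -p pics; ls
python3 - <<'E'
from bench import robot
import cv2,numpy as np
for n in("scene","top"):
    cv2.imwrite(f"pics/{n}0.png",robot.snapshot(n)); c=robot.get_calibration(n); print(n,c['vfov'],c['cx'],c['cy'],np.round(c['T'],3).tolist())
o=robot.get_obs(); print(o['time'],o['tool_pos'],o['ee_rot'],o['width'],robot.tcp_to_tips)
E
```

```text
pics
scene 52.20502851279335 320.82997930681074 203.3493623514364 [[0.823, -0.232, 0.519, -0.068], [-0.568, -0.359, 0.74, -0.741], [0.014, -0.904, -0.427, 0.561], [0.0, 0.0, 0.0, 1.0]]
top 45.38725844025614 313.74188129950454 204.56831379134326 [[0.078, -0.971, 0.227, 0.217], [-0.997, -0.076, 0.018, 0.061], [-0.001, -0.227, -0.974, 1.248], [0.0, 0.0, 0.0, 1.0]]
0.1 [0.20371656 0.51039097 0.21843139] [-3.13965711e+00 -1.57893864e-04  2.76177821e+00] 0.09362427353827443 0.014
```

View pics/top0.png

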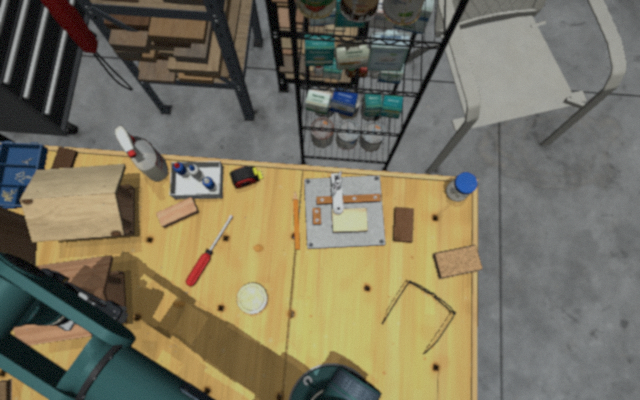

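View pics/scene0.png

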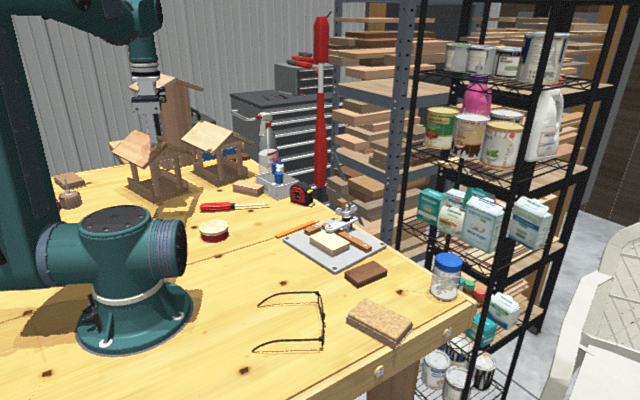

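The jig is at about top px (305–385, 176–248), with the stud near (336,180). The block is below the bar, around (350,220). Next I'll look at enlarged crops.

Run:
```python
import cv2,numpy as np
t=cv2.imread("pics/top0.png")[165:255,295:395]; s=cv2.imread("pics/scene0.png")[195:275,275:395]
t=cv2.resize(t,None,fx=6,fy=6,interpolation=cv2.INTER_CUBIC); s=cv2.resize(s,None,fx=6.6,fy=6.6,interpolation=cv2.INTER_CUBIC)
cv2.imwrite("pics/t1.png",t);cv2.imwrite("pics/s1.png",s)
```

```text
(no output)
```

View pics/t1.png

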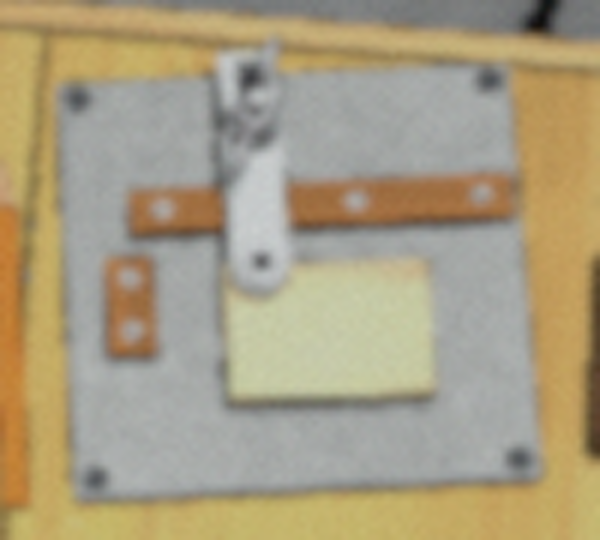

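View pics/s1.png

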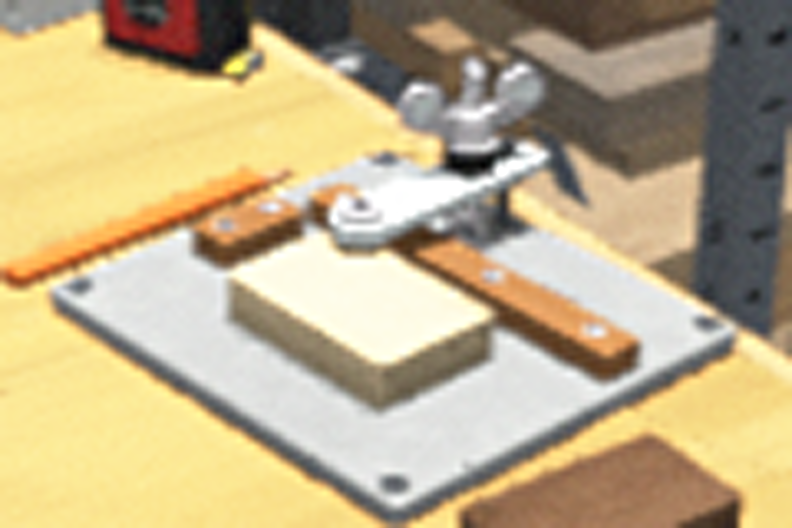

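```bash
cat > h.py <<'E'
import numpy as np,cv2
from scipy.optimize import least_squares
from bench import robot
def proj(n,P):
    c=robot.get_calibration(n);T=np.array(c['T']);f=200/np.tan(np.radians(c['vfov'])/2)
    p=(np.atleast_2d(P)-T[:3,3])@T[:3,:3]
    return np.c_[c['cx']+f*p[:,0]/p[:,2],c['cy']+f*p[:,1]/p[:,2]]
def ray(n,uv,z):
    c=robot.get_calibration(n);T=np.array(c['T']);f=200/np.tan(np.radians(c['vfov'])/2)
    uv=np.atleast_2d(uv);d=np.c_[(uv[:,0]-c['cx'])/f,(uv[:,1]-c['cy'])/f,np.ones(len(uv))]@T[:3,:3].T
    return T[:3,3]+d*((z-T[2,3])/d[:,2])[:,None]
def J2W(j,P):
    P=np.atleast_2d(np.array(P,float));c,s=np.cos(j[2]),np.sin(j[2])
    return np.c_[j[0]+c*P[:,0]-s*P[:,1],j[1]+s*P[:,0]+c*P[:,1],P[:,2]]
def W2J(j,P):
    d=np.atleast_2d(P)-[j[0],j[1],0];c,s=np.cos(j[2]),np.sin(j[2])
    return np.c_[c*d[:,0]+s*d[:,1],-s*d[:,0]+c*d[:,1],d[:,2]]
tc=lambda a,k=6,o=(295,165):(np.array(a,float)+.5)/k-.5+o
sc=lambda a:tc(a,6.6,(275,195))
E
cat > m.py <<'E'
from h import *
bt=tc([[62,88],[505,66],[541,478],[77,500]]);bs=sc([[55,293],[395,512],[735,340]])
C=np.array([[85,90,12],[85,-115,12],[-105,-115,12],[-105,90,12]])/1e3
S=C[[3,2,1]]
def res(j,ft=1,fs=1):
    r=[]
    if ft:r.append(proj("top",J2W(j,C))-bt)
    if fs:r.append(proj("scene",J2W(j,S))-bs)
    return np.vstack(r).ravel()
for a in((1,0),(0,1),(1,1)):
    q=least_squares(res,[.6,0,0],args=a);print(a,q.x.round(4),q.fun.round(1))
j=q.x;np.save("j.npy",j)
jt=least_squares(res,j,args=(1,0)).x; js=least_squares(res,j,args=(0,1)).x
print("block top",(1e3*W2J(jt,ray("top",tc([[228,268],[430,260],[434,397],[228,402]]),.034))).round(1))
print("block scene",(1e3*W2J(js,ray("scene",sc([[230,282],[380,362],[495,314]]),.034))).round(1))
w=sc([[422,107],[518,92],[473,65]])
for z in(.074,.076,.078):print("wings",z,(1e3*W2J(js,ray("scene",w,z))).round(1))
print("stud",(1e3*W2J(js,ray("scene",w,.094))).round(1)[2])
print("axis px", proj("scene",J2W(js,[[.05,.005,.094],[.05,.005,.078]])).round(1),w)
E
python3 m.py
```

```text
(1, 0) [0.5011 0.0166 0.1262] [-1.2 -0.8  1.  -0.7  0.8  0.6 -0.6  0.7]
(0, 1) [0.5021 0.0109 0.1162] [-1.4 -0.6 -0.3  0.5  1.7 -0.8]
(1, 1) [0.502  0.015  0.1261] [-0.6 -1.1  1.6 -0.9  1.4  0.4  0.1  0.4 -2.2 -0.9 -0.7 -0.3  0.6 -1.7]
block top [[ -8.4  18.4  34. ]
 [ -9.  -69.4  34. ]
 [-69.2 -66.7  34. ]
 [-67.2  21.7  34. ]]
block scene [[-68.8  17.8  34. ]
 [-64.  -63.   34. ]
 [ -6.7 -65.8  34. ]]
wings 0.074 [[38.  23.7 74. ]
 [78.3  8.5 74. ]
 [82.2 39.  74. ]]
wings 0.076 [[35.2 20.8 76. ]
 [75.3  5.7 76. ]
 [79.2 36.  76. ]]
wings 0.078 [[32.4 17.9 78. ]
 [72.3  2.9 78. ]
 [76.2 33.1 78. ]]
stud [52.   9.4 94. ]
axis px [[346.9 205.2]
 [346.6 210.6]] [[338.51515152 210.78787879]
 [353.06060606 208.51515152]
 [346.24242424 204.42424242]]
```

```bash
cat >> h.py <<'E'
JP=np.array([.5025,.016,.1245])
def go(x,y,z,yawJ=None):
    "J target of TCP in mm (z above bench); prints tool-axis shift (after the turn)"
    o=robot.get_obs();yaw=o['ee_rot'][2]
    p=W2J(JP,o['tool_pos'])[0]*1e3;yj=yaw-JP[2]
    w=J2W(JP,[[x/1e3,y/1e3,z/1e3]])[0]-o['tool_pos']
    y2=yaw if yawJ is None else yawJ+JP[2]
    c,s=np.cos(y2),np.sin(y2)
    print("t",o['time'],"J",p.round(1),"yawJ",round((yj+np.pi)%(2*np.pi)-np.pi,3),"q6",round(o['joint_positions'][5],2),"F_J",(W2J([0,0,JP[2]],o['wrist_force'])[0]).round(1),
     "w",round(o['width'],3))
    print("twist",round(np.degrees(-((y2-yaw+np.pi)%(2*np.pi)-np.pi)),1),"shift",(1e3*np.array([c*w[0]+s*w[1],s*w[0]-c*w[1],-w[2]])).round(1))
E
python3 -c "
from h import *
go(-95,-24,220,np.pi)
print(np.load('j.npy'))"
```

```text
t 0.1 J [-235.1  527.7  218.4] yawJ 2.637 q6 -0.1 F_J [-0.5 -0.2 -0.8] w 0.094
twist -28.9 shift [-140.1 -551.7   -1.6]
[0.50198138 0.01497193 0.12608287]
```

>>> carry_out([
  [255, [0, 0, 0], -7.2],
  [255, [0, 0, 0], -7.2],
  [255, [0, 0, 0], -7.2],
  [255, [0, 0, 0], -7.3],
  [255, [-10, -40, 0], 0],
  [255, [-12, -46, 0], 0],
  [255, [-12, -46, 0], 0],
  [255, [-12, -46, 0], 0],
])

```text
time: 0.9
tool_pos: [0.2717, 0.3382, 0.2188]
ee_rot: [-3.141, -0.001, -3.016]
wrist_force: [-0.1, 0.2, 0.6]
width: 0.0331
finger_force: 0.0
```

>>> carry_out([
  [255, [-12, -46, 0], 0],
  [255, [-12, -46, 0], 0],
  [255, [-12, -46, 0], 0],
  [255, [-12, -46, 0], 0],
  [255, [-12, -46, 0], 0],
  [255, [-12, -46, 0], 0],
  [255, [-12, -46, 0], 0],
  [255, [0, 0, 0], 0],
])

```text
time: 1.7
tool_pos: [0.3959, 0.026, 0.2187]
ee_rot: [-3.14, -0.001, -3.026]
wrist_force: [-0.3, 0.6, -0.1]
width: 0.0005
finger_force: 0.0
```

```bash
python3 -c "
from h import *
go(-95,-24,60,np.pi)"
```

```text
t 1.7 J [-104.5   23.1  218.7] yawJ 3.132 q6 -1.76 F_J [-0.3  0.6 -0.1] w 0.0
twist -0.5 shift [ -9.5 -47.1 158.7]
```

>>> carry_out([
  [255, [0, -47, 0], -0.5],
  [255, [-2, 0, 45], 0],
  [255, [-2, 0, 45], 0],
  [255, [-2, 0, 45], 0],
  [255, [0, 0, 30], 0],
  [255, [0, 0, 22], 0],
  [255, [0, 0, 0], 0],
])

```text
time: 2.4
tool_pos: [0.4032, -0.0134, 0.0288]
ee_rot: [3.138, -0.008, -3.007]
wrist_force: [-0.7, 0.0, 0.3]
width: 0.0004
finger_force: 0.0
```

```bash
cat > look.py <<'E'
import sys
from h import *
n=sys.argv[1];im=robot.snapshot("scene")[185:275,275:395]
cv2.imwrite(f"pics/{n}.png",cv2.resize(im,None,fx=6.6,fy=6.6,interpolation=cv2.INTER_CUBIC))
E
python3 look.py a1; python3 -c "
from h import *
go(-58,-24,31,np.pi)"
```

```text
t 2.45 J [-100.3  -17.5   31. ] yawJ -3.132 q6 -1.88 F_J [-0.9 -0.7  1.6] w 0.0
twist 0.6 shift [-42.3  -6.5   0. ]
```

View pics/a1.png

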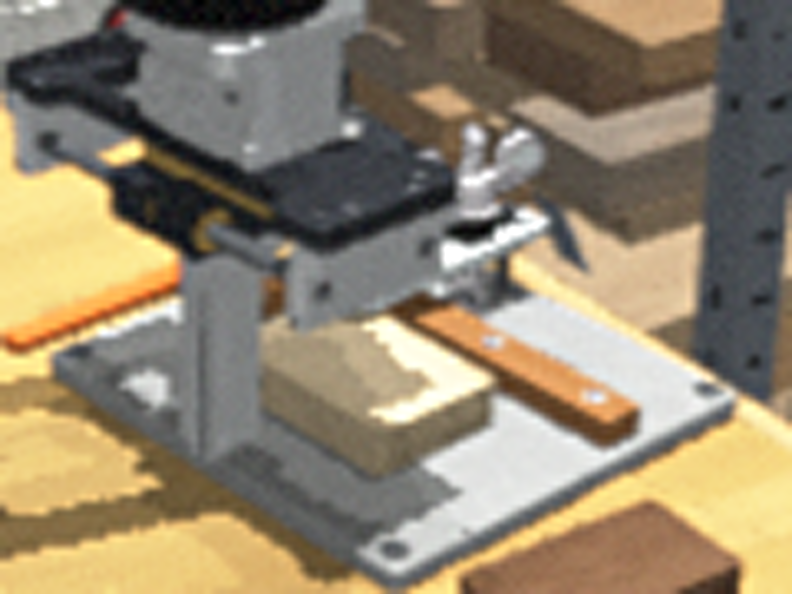

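The picture shows the closed fingers standing in front of the block, with the near bottom corner at crop (210,460). The block hasn't moved. I'll check that corner against its projection.

```bash
python3 -c "
from h import *
P=J2W(JP,np.array([[-108,-30,17],[-92,-30,17],[-108,-5,17],[85,-115,12],[-105,-115,12],[-105,90,12]])/1e3)
print(((proj('scene',P)-[275,185]+.5)*6.6-.5).round(0))
"
```

```text
[[227. 466.]
 [259. 451.]
 [184. 438.]
 [738. 393.]
 [389. 574.]
 [ 40. 351.]]
```

>>> carry_out([
  [255, [-10, -6.5, 0], 0.6],
  [255, [-8, 0, 0], 0],
  [255, [-5, 0, 0], 0],
  [255, [-5, 0, 0], 0],
  [255, [-5, 0, 0], 0],
  [255, [-4, 0, 0], 0],
  [255, [-2, 0, 0], 0],
  [255, [0, 0, 0], 0],
])

```text
time: 3.25
tool_pos: [0.4467, -0.0165, 0.0324]
ee_rot: [3.141, 0.0, -3.019]
wrist_force: [0.9, -0.1, -0.3]
width: 0.0002
finger_force: 0.0
```

```bash
python3 -c "
from h import *
go(-58,-24,31,np.pi)"
```

```text
t 3.25 J [-59.4 -25.3  32.4] yawJ 3.14 q6 -1.86 F_J [ 0.9 -0.2 -0.3] w 0.0
twist -0.1 shift [-1.4  1.3  1.4]
```

>>> carry_out([
  [255, [-1, 0, 0], 0],
  [255, [-1, 0, 0], 0],
  [255, [0, 0, 0], 0],
])

```text
time: 3.55
tool_pos: [0.4483, -0.0163, 0.0324]
ee_rot: [-3.142, -0.0, -3.019]
wrist_force: [-0.3, 0.1, 0.0]
width: 0.0006
finger_force: 0.2
```

```bash
python3 -c "
from h import *
go(-58,-24,31,np.pi)"
```

```text
t 3.55 J [-57.8 -25.3  32.4] yawJ 3.14 q6 -1.86 F_J [-0.3  0.1  0. ] w 0.001
twist -0.1 shift [0.2 1.3 1.4]
```

>>> carry_out([
  [255, [-1, 0, 0], 0],
  [255, [0, 0, 0], 0],
])

```text
time: 3.75
tool_pos: [0.4485, -0.0164, 0.0324]
ee_rot: [-3.141, -0.002, -3.019]
wrist_force: [-3.4, -1.4, 3.3]
width: 0.0001
finger_force: 2.1
```

>>> carry_out([
  [255, [-1, 0, 0], 0],
  [255, [0, 0, 0], 0],
])

```text
time: 3.95
tool_pos: [0.4485, -0.0164, 0.0324]
ee_rot: [-3.141, -0.005, -3.019]
wrist_force: [-7.0, -1.4, 5.6]
width: 0.0003
finger_force: 3.6
```

>>> carry_out([
  [255, [-1, 0, 0], 0],
  [255, [0, 0, 0], 0],
])

```text
time: 4.15
tool_pos: [0.4486, -0.0164, 0.0324]
ee_rot: [-3.141, -0.007, -3.019]
wrist_force: [-10.5, -2.2, 8.2]
width: 0.0003
finger_force: 5.0
```

>>> carry_out([
  [255, [6, 0, 0], 0],
  [255, [14, 0, 0], 0],
  [255, [0, -34, 0], 0],
  [255, [0, -34, 0], 0],
  [255, [-20, 0, 0], 0],
  [255, [-35, 0, 0], 0],
  [255, [0, 0, 0], 0],
])

```text
time: 4.85
tool_pos: [0.4983, -0.0794, 0.0328]
ee_rot: [-3.141, 0.005, -3.019]
wrist_force: [-0.5, 0.1, 0.3]
width: 0.0008
finger_force: 0.0
```

```bash
python3 -c "
from h import *
go(-20,-52.5,31,np.pi)"
```

```text
t 4.85 J [-16.  -94.2  32.8] yawJ 3.14 q6 -1.97 F_J [-0.5  0.1  0.3] w 0.001
twist -0.1 shift [ 4.  41.7  1.8]
```

>>> carry_out([
  [255, [4, 6, 1], 0],
  [255, [0, 6, 0], 0],
  [255, [0, 6, 0], 0],
  [255, [0, 6, 0], 0],
  [255, [0, 6, 0], 0],
  [255, [0, 5, 0], 0],
  [255, [0, 4, 0], 0],
  [255, [0, 0, 0], 0],
])

```text
time: 5.65
tool_pos: [0.4858, -0.0403, 0.0316]
ee_rot: [3.141, 0.001, -3.018]
wrist_force: [-0.7, -0.2, -0.9]
width: 0.0005
finger_force: 0.0
```

>>> carry_out([
  [255, [0, 1, 0], 0],
  [255, [0, 1, 0], 0],
  [255, [0, 0, 0], 0],
])

```text
time: 5.95
tool_pos: [0.4857, -0.0389, 0.0316]
ee_rot: [3.141, 0.001, -3.019]
wrist_force: [-0.3, -0.8, 0.2]
width: 0.0007
finger_force: 0.1
```

>>> carry_out([
  [255, [0, 1, 0], 0],
  [255, [0, 0, 0], 0],
])

```text
time: 6.15
tool_pos: [0.4855, -0.038, 0.0316]
ee_rot: [3.142, 0.0, -3.019]
wrist_force: [-0.1, 0.5, 1.0]
width: 0.0005
finger_force: 0.3
```

```bash
python3 -c "
from h import *
go(-20,-52.5,31,np.pi)"
```

```text
t 6.15 J [-23.6 -51.4  31.6] yawJ 3.14 q6 -1.89 F_J [-0.   0.5  1. ] w 0.0
twist -0.1 shift [-3.6 -1.1  0.6]
```

>>> carry_out([
  [255, [0, 1, 0], 0],
  [255, [0, 0, 0], 0],
])

```text
time: 6.35
tool_pos: [0.4855, -0.0377, 0.0316]
ee_rot: [-3.14, 0.001, -3.019]
wrist_force: [0.7, -3.4, -0.5]
width: 0.0007
finger_force: 1.9
```

>>> carry_out([
  [255, [0, 1, 0], 0],
  [255, [0, 0, 0], 0],
])

```text
time: 6.55
tool_pos: [0.4855, -0.0377, 0.0319]
ee_rot: [-3.138, 0.001, -3.019]
wrist_force: [0.3, -5.4, 0.0]
width: 0.0002
finger_force: 3.2
```

>>> carry_out([
  [255, [0, 1, 0], 0],
  [255, [0, 0, 0], 0],
])

```text
time: 6.75
tool_pos: [0.4855, -0.0376, 0.032]
ee_rot: [-3.136, 0.001, -3.019]
wrist_force: [0.5, -8.9, 0.5]
width: 0.0001
finger_force: 4.4
```

>>> carry_out([
  [255, [0, 1, 0], 0],
  [255, [0, 0, 0], 0],
])

```text
time: 6.95
tool_pos: [0.4855, -0.0376, 0.0321]
ee_rot: [-3.134, 0.001, -3.019]
wrist_force: [0.0, -10.9, 1.5]
width: 0.0002
finger_force: 5.5
```

>>> carry_out([
  [255, [0, -8, 0], 0],
  [255, [0, -12, 0], 0],
  [255, [30, 0, 0], 0],
  [255, [25, 0, 0], 0],
  [255, [0, 35, 0], 0],
  [255, [0, 35, 0], 0],
  [255, [0, 0, 0], 0],
])

```text
time: 7.65
tool_pos: [0.423, 0.0117, 0.0312]
ee_rot: [3.139, -0.001, -3.016]
wrist_force: [-0.5, -0.9, -0.9]
width: 0.0003
finger_force: 0.0
```

```bash
python3 -c "
from h import *
go(-58,4,31,np.pi)"
```

```text
t 7.65 J [-79.4   5.6  31.2] yawJ -3.14 q6 -1.81 F_J [-0.6 -0.8 -0.9] w 0.0
twist 0.1 shift [-21.4  -1.6   0.2]
```

>>> carry_out([
  [255, [-8, 0, 0], 0],
  [255, [-6, 0, 0], 0],
  [255, [-4, 0, 0], 0],
  [255, [-2, 0, 0], 0],
  [255, [-2, 0, 0], 0],
  [255, [-1, 0, 0], 0],
  [255, [0, 0, 0], 0],
])

```text
time: 8.35
tool_pos: [0.445, 0.0109, 0.0312]
ee_rot: [-3.141, -0.005, -3.019]
wrist_force: [-6.0, -2.0, 5.4]
width: 0.0005
finger_force: 2.9
```

>>> carry_out([
  [255, [-1, 0, 0], 0],
  [255, [0, 0, 0], 0],
])

```text
time: 8.55
tool_pos: [0.4451, 0.0109, 0.0312]
ee_rot: [-3.141, -0.007, -3.019]
wrist_force: [-9.1, -2.0, 5.9]
width: 0.0006
finger_force: 4.2
```

>>> carry_out([
  [255, [-1, 0, 0], 0],
  [255, [0, 0, 0], 0],
  [255, [-1, 0, 0], 0],
  [255, [0, 0, 0], 0],
])

```text
time: 8.95
tool_pos: [0.4451, 0.0109, 0.0312]
ee_rot: [-3.141, -0.012, -3.019]
wrist_force: [-13.4, -3.2, 11.5]
width: 0.0005
finger_force: 6.9
```

>>> carry_out([
  [157, [6, 0, 0], 0],
  [157, [9, 0, 0], 0],
  [157, [0, 0, -45], 0],
  [157, [0, 0, -45], 0],
  [157, [0, 0, -10], 0],
  [157, [-40, 0, 0], 0],
  [157, [-40, 0, 0], 0],
  [157, [0, 0, 0], 0],
])

```text
time: 9.75
tool_pos: [0.5172, 0.0203, 0.1296]
ee_rot: [3.141, -0.0, -3.018]
wrist_force: [-0.7, 1.0, -0.6]
width: 0.0365
finger_force: 0.0
```

```bash
python3 look.py a2; python3 -c "
from h import *
go(50,5,80,np.pi)"
```

```text
t 9.8 J [ 13.    2.6 129.7] yawJ 3.14 q6 -1.77 F_J [-0.6 -1.  -1. ] w 0.036
twist -0.1 shift [-37.    2.4  49.7]
```

View pics/a2.png

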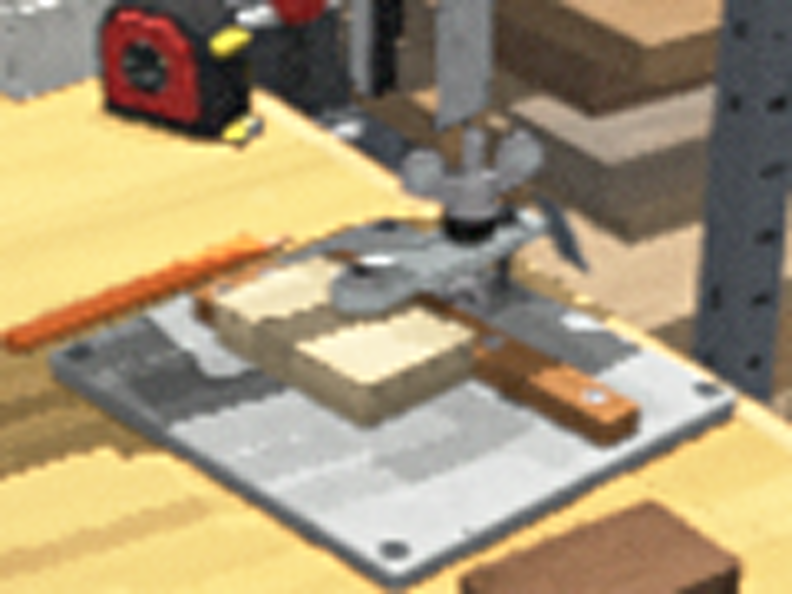

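The block is seated against both the fence and the stop (corners at (215,310), (370,385) and (475,335)). The wings haven't moved. Next I insert the fingers around the nut.

>>> carry_out([
  [157, [-20, 3, 0], 0],
  [157, [-17, 0, 0], 0],
  [157, [0, 0, 0], 0],
  [157, [0, 0, 20], 0],
  [157, [0, 0, 20], 0],
  [157, [0, 0, 9], 0],
  [157, [0, 0, 0], 0],
])

```text
time: 10.5
tool_pos: [0.5485, 0.0275, 0.0808]
ee_rot: [3.141, -0.004, -3.019]
wrist_force: [-0.3, 0.1, 0.2]
width: 0.0358
finger_force: 0.0
```

```bash
python3 -c "
from h import *
go(50,5,80,np.pi)"
```

```text
t 10.5 J [47.1  5.7 80.8] yawJ 3.14 q6 -1.75 F_J [-0.3  0.1  0.2] w 0.036
twist -0.1 shift [-2.9 -0.7  0.8]
```

>>> carry_out([
  [157, [-3, 0, 1], 0],
  [157, [0, 0, 0], 8.5],
  [157, [0, 0, 0], 8.5],
  [157, [0, 0, 0], 8.5],
  [157, [0, 0, 0], 8.5],
  [157, [0, 0, 0], 8.5],
  [157, [0, 0, 0], 8.5],
  [157, [0, 0, 0], 8.5],
])

```text
time: 11.3
tool_pos: [0.5547, 0.0279, 0.0831]
ee_rot: [3.139, 0.002, 2.22]
wrist_force: [0.0, 0.0, 0.4]
width: 0.0364
finger_force: 0.0
```

>>> carry_out([
  [157, [0, 0, 0], 8.5],
  [157, [0, 0, 0], 8.5],
  [157, [0, 0, 0], 8.5],
  [157, [0, 0, 0], 8.5],
  [157, [0, 0, 0], 8.5],
  [157, [0, 0, 0], 8.5],
  [157, [0, 0, 0], 8.5],
  [157, [0, 0, 0], 8.5],
])

```text
time: 12.1
tool_pos: [0.554, 0.0273, 0.0825]
ee_rot: [3.14, 0.001, 1.033]
wrist_force: [-1.2, -2.3, -0.5]
width: 0.0359
finger_force: 1.2
```

```bash
python3 -c "
from h import *
go(50,5,80)
print(robot.get_obs()['wrist_torque'])"
```

```text
t 12.1 J [52.5  4.8 82.5] yawJ 0.909 q6 0.49 F_J [-1.5 -2.1 -0.5] w 0.036
twist -0.0 shift [-1.4 -2.1  2.5]
[-0.35584757  0.3016855  -0.02408084]
```

>>> carry_out([
  [157, [0, 0, 0], 8.5],
  [157, [0, 0, 0], 8.5],
  [157, [0, 0, 0], 8.5],
  [157, [0, 0, 0], 8.5],
  [157, [0, 0, 0], 8.5],
  [157, [0, 0, 0], 8.5],
  [157, [0, 0, 0], 8.5],
  [157, [0, 0, 0], 8.5],
])

```text
time: 12.9
tool_pos: [0.5528, 0.028, 0.0819]
ee_rot: [3.141, 0.002, -0.154]
wrist_force: [-2.9, 0.5, -1.0]
width: 0.0363
finger_force: 1.2
```

>>> carry_out([
  [157, [0, 0, 0], 8.5],
  [157, [0, 0, 0], 8.5],
  [157, [0, 0, 0], 8.5],
  [157, [0, 0, 0], 8.5],
  [157, [0, 0, 0], 0],
])

```text
time: 13.4
tool_pos: [0.5537, 0.0283, 0.0822]
ee_rot: [-3.141, 0.0, -0.741]
wrist_force: [-0.3, 1.0, -0.5]
width: 0.0361
finger_force: 0.6
```

```bash
python3 -c "
from h import *
go(50,5,80)
print(robot.get_obs()['wrist_torque'])"
```

```text
t 13.4 J [52.3  5.9 82.2] yawJ -0.865 q6 2.26 F_J [-0.2  1.  -0.5] w 0.036
twist -0.0 shift [-0.8  2.3  2.2]
[0.25394077 0.43512308 0.05665743]
```

>>> carry_out([
  [157, [0, 0, 0], -8.5],
  [157, [-0.5, 1.5, 1], -8.5],
  [157, [0, 0, 1], -8.5],
  [157, [0, 0, 1], -8.5],
  [157, [0, 0, 0], -8.5],
  [157, [0, 0, 0], -8.5],
  [157, [0, 0, 0], -8.5],
  [157, [0, 0, 0], -8.5],
])

```text
time: 14.2
tool_pos: [0.5537, 0.0267, 0.0799]
ee_rot: [3.14, -0.003, 0.455]
wrist_force: [-1.6, -0.7, 0.1]
width: 0.0359
finger_force: 0.0
```

>>> carry_out([
  [157, [0, 0, 0], -8.5],
  [157, [0, 0, 0], -8.5],
  [157, [0, 0, 0], -8.5],
  [157, [0, 0, 0], -8.5],
  [157, [0, 0, 0], -8.5],
  [157, [0, 0, 0], -8.5],
  [157, [0, 0, 0], 0],
])

```text
time: 14.9
tool_pos: [0.5537, 0.0275, 0.0799]
ee_rot: [3.139, -0.002, 1.338]
wrist_force: [-0.1, 1.7, 1.3]
width: 0.036
finger_force: 0.8
```

```bash
python3 look.py a3; python3 -c "
from h import *
go(50,5,78)
print(robot.get_obs()['wrist_torque'])"
```

```text
t 14.95 J [52.1  4.9 79.8] yawJ 1.211 q6 0.18 F_J [0.6 2.5 1.6] w 0.036
twist -0.0 shift [-0.7 -2.   1.8]
[ 0.28109788 -0.00558198 -0.03010869]
```

View pics/a3.png

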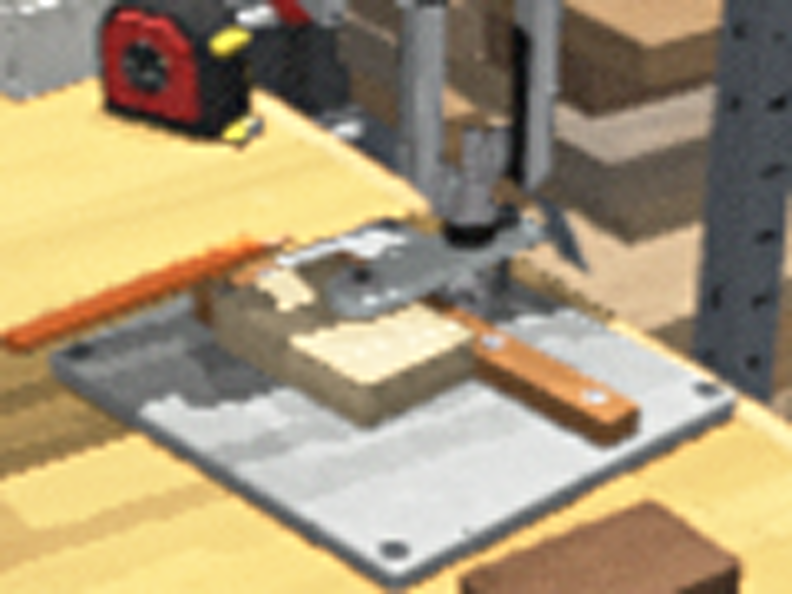

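The fingers straddle the nut at about (470,180), and the block is still seated. Next is the forward stroke.

>>> carry_out([
  [157, [-0.5, -1.5, 0], 8.5],
  [157, [0, 0, 1], 8.5],
  [157, [0, 0, 0], 8.5],
  [157, [0, 0, 0], 8.5],
  [157, [0, 0, 0], 8.5],
  [157, [0, 0, 0], 8.5],
  [157, [0, 0, 0], 8.5],
  [157, [0, 0, 0], 8.5],
])

```text
time: 15.75
tool_pos: [0.5513, 0.0262, 0.078]
ee_rot: [3.14, -0.001, 0.141]
wrist_force: [-0.1, 0.0, -0.2]
width: 0.0357
finger_force: 0.0
```

>>> carry_out([
  [157, [0, 0, 0], 8.5],
  [157, [0, 0, 0], 8.5],
  [157, [0, 0, 0], 8.5],
  [157, [0, 0, 0], 8.5],
  [157, [0, 0, 0], 8.5],
  [157, [0, 0, 0], 8.5],
  [157, [0, 0, 0], 5],
  [157, [0, 0, 0], 0],
])

```text
time: 16.55
tool_pos: [0.5508, 0.0271, 0.0778]
ee_rot: [-3.141, 0.0, -0.829]
wrist_force: [-1.5, 1.5, 0.4]
width: 0.0361
finger_force: 1.0
```

```bash
python3 -c "
from h import *
go(50,5,78)
print(robot.get_obs()['wrist_torque'])"
```

```text
t 16.55 J [49.3  5.  77.8] yawJ -0.954 q6 2.35 F_J [-1.3  1.7  0.4] w 0.036
twist -0.0 shift [ 0.4 -0.6 -0.2]
[0.38392907 0.36424878 0.0553931 ]
```

A no-lift return only brings the fingers back to the same wing, so I have to hop over the wings. I'll lift, turn back about 195°, lower and push again.

>>> carry_out([
  [157, [0, 0, 0], -6],
  [157, [0, 0, -15], -2],
  [157, [0, 0, -15], 0],
  [157, [0, 0, 0], -8.5],
  [157, [0, 0, 0], -8.5],
  [157, [0, 0, 0], -8.5],
  [157, [0, 0, 0], -8.5],
  [157, [0, 0, 0], -8.5],
])

```text
time: 17.35
tool_pos: [0.5517, 0.0263, 0.1088]
ee_rot: [3.141, -0.002, 0.059]
wrist_force: [0.3, 0.3, 0.4]
width: 0.0359
finger_force: 0.0
```

>>> carry_out([
  [157, [0, 0, 0], -8.5],
  [157, [0, 0, 0], -8.5],
  [157, [0, 0, 0], -8.5],
  [157, [0, 0, 0], -8.5],
  [157, [0, 0, 0], -8.5],
  [157, [0, 0, 0], -8.5],
  [157, [0, 0, 0], -8.5],
  [157, [0, 0, 0], -8.5],
])

```text
time: 18.15
tool_pos: [0.5517, 0.0263, 0.1087]
ee_rot: [3.139, 0.0, 1.246]
wrist_force: [-0.2, 0.0, -0.4]
width: 0.0361
finger_force: 0.0
```

>>> carry_out([
  [157, [0, 0, 0], -8.5],
  [157, [0, 0, 0], -8.5],
  [157, [0, 0, 0], -8.5],
  [157, [0, 0, 0], -8.5],
  [157, [0, 0, 0], -8.5],
  [157, [0, 0, 0], -8.5],
  [157, [0, 0, 0], -8.5],
  [157, [0, 0, 0], -8.5],
])

```text
time: 18.95
tool_pos: [0.5517, 0.0263, 0.1087]
ee_rot: [3.141, 0.002, 2.432]
wrist_force: [0.3, 0.3, -0.5]
width: 0.0363
finger_force: 0.0
```

```bash
python3 -c "
from h import *
go(50,5,78)"; python3 look.py a4
```

```text
t 18.95 J [ 50.1   4.1 108.7] yawJ 2.308 q6 -0.92 F_J [ 0.3  0.3 -0.5] w 0.036
twist -0.0 shift [ 0.7  0.5 30.7]
```

View pics/a4.png

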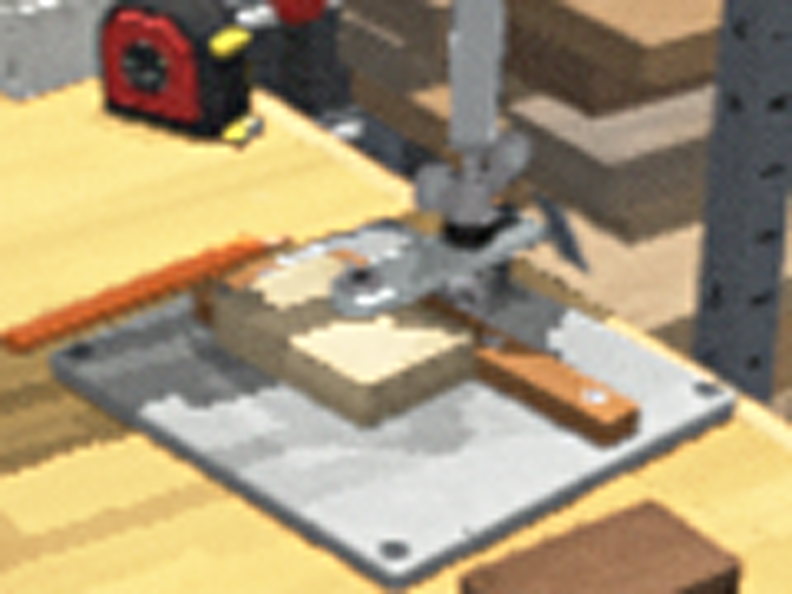

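```bash
python3 -c "
from h import *
w=tc([[437,187],[507,160]],6.6,(275,185))
for z in (.0755,):
  p=W2J(JP,ray('scene',w,z))*1e3; d=p[1]-p[0]; print(p.round(1),np.hypot(*d[:2]),np.arctan2(d[1],d[0]))
for a in (.25,0,-.36,.6,.9): print(a,(proj('scene',J2W(JP,[[.05+s*.0215*np.cos(a),.005+s*.0215*np.sin(a),.0755] for s in(-1,1)]))-[275,185]).round(1)*6.6)"
```

```text
[[30.8  3.2 75.5]
 [70.2  2.3 75.5]] 39.426251023459216 -0.020898258301146805
0.25 [[437.58 188.1 ]
 [491.7  150.48]]
0 [[427.02 184.14]
 [501.6  154.44]]
-0.36 [[416.46 176.88]
 [512.82 161.04]]
0.6 [[454.74 192.06]
 [474.54 147.18]]
0.9 [[470.58 192.72]
 [458.7  145.86]]
```

Wings are at crop (437,187) and (507,160), an angle of about 0 (joint about 3.1). The fingers are at 0.74 rad, clear of the wings, so I'll lower and push.

>>> carry_out([
  [157, [0.5, 0.5, 0], 0],
  [157, [0, 0, 12], 0],
  [157, [0, 0, 12], 0],
  [157, [0, 0, 7], 0],
  [157, [0, 0, 0], 8.5],
  [157, [0, 0, 0], 8.5],
  [157, [0, 0, 0], 8.5],
  [157, [0, 0, 0], 8.5],
])

```text
time: 19.8
tool_pos: [0.5495, 0.029, 0.0743]
ee_rot: [-3.139, -0.004, 1.827]
wrist_force: [0.1, 2.7, -1.9]
width: 0.0361
finger_force: 1.4
```

>>> carry_out([
  [157, [0, 0, 0], 8.5],
  [157, [0, 0, 0], 8.5],
  [157, [0, 0, 0], 8.5],
  [157, [0, 0, 0], 8.5],
  [157, [0, 0, 0], 8.5],
  [157, [0, 0, 0], 8.5],
  [157, [0, 0, 0], 8.5],
  [157, [0, 0, 0], 8.5],
])

```text
time: 20.6
tool_pos: [0.5513, 0.0284, 0.0755]
ee_rot: [-3.141, -0.002, 0.64]
wrist_force: [1.9, 1.8, -0.9]
width: 0.0358
finger_force: 1.1
```

>>> carry_out([
  [157, [0, 0, 0], 8.5],
  [157, [0, 0, 0], 8.5],
  [157, [0, 0, 0], 8.5],
  [157, [0, 0, 0], 8.5],
  [157, [0, 0, 0], 8.5],
  [157, [0, 0, 0], 8.5],
  [157, [0, 0, 0], 8.5],
  [157, [0, 0, 0], 8.5],
])

```text
time: 21.4
tool_pos: [0.5513, 0.0278, 0.0756]
ee_rot: [-3.141, -0.0, -0.547]
wrist_force: [1.8, 1.6, -0.9]
width: 0.0361
finger_force: 1.3
```

>>> carry_out([
  [157, [0, 0, 0], 8.5],
  [157, [0, 0, 0], 8.5],
  [157, [0, 0, 0], 0],
])

```text
time: 21.7
tool_pos: [0.5507, 0.028, 0.0755]
ee_rot: [3.141, 0.001, -0.837]
wrist_force: [1.4, 0.5, 0.3]
width: 0.0363
finger_force: 0.5
```

```bash
python3 -c "
from h import *
go(50,5,78)"
```

```text
t 21.7 J [49.3  5.9 75.5] yawJ -0.962 q6 2.36 F_J [1.4 0.3 0.3] w 0.036
twist -0.0 shift [ 1.2 -0.1 -2.5]
```

>>> carry_out([
  [157, [0, 0, 0], -6],
  [157, [0, 0, -15], -2],
  [157, [0, 0, -17], 0],
  [157, [0, 0, 0], -8.5],
  [157, [0, 0, 0], -8.5],
  [157, [0, 0, 0], -8.5],
  [157, [0, 0, 0], -8.5],
  [157, [0, 0, 0], -8.5],
])

```text
time: 22.5
tool_pos: [0.5504, 0.0273, 0.1077]
ee_rot: [3.141, 0.002, 0.054]
wrist_force: [0.2, 0.6, 0.6]
width: 0.0357
finger_force: 0.0
```

>>> carry_out([
  [157, [0, 0, 0], -8.5],
  [157, [0, 0, 0], -8.5],
  [157, [0, 0, 0], -8.5],
  [157, [0, 0, 0], -8.5],
  [157, [0, 0, 0], -8.5],
  [157, [0, 0, 0], -8.5],
  [157, [0, 0, 0], -8.5],
  [157, [0, 0, 0], -8.5],
])

```text
time: 23.3
tool_pos: [0.5504, 0.0273, 0.1077]
ee_rot: [-3.14, 0.001, 1.24]
wrist_force: [0.4, 0.2, 0.2]
width: 0.0359
finger_force: 0.0
```

>>> carry_out([
  [157, [0, 0, 0], -8.5],
  [157, [0, 0, 0], -8.5],
  [157, [0, 0, 0], -8.5],
  [157, [0, 0, 0], -8.5],
  [157, [0, 0, 0], -8.5],
  [157, [0, 0, 0], -8.5],
  [157, [0, 0, 0], -8.5],
  [157, [0, 0, 0], -8.5],
])

```text
time: 24.1
tool_pos: [0.5504, 0.0273, 0.1078]
ee_rot: [-3.14, -0.001, 2.427]
wrist_force: [0.3, -1.0, 0.1]
width: 0.0366
finger_force: 0.0
```

```bash
python3 -c "
from h import *
go(50,5,76)"
```

```text
t 24.1 J [ 48.9   5.3 107.8] yawJ 2.303 q6 -0.91 F_J [ 0.1 -1.1  0.1] w 0.037
twist -0.0 shift [-0.9  0.6 31.8]
```

>>> carry_out([
  [157, [-1, 0.5, 0], 0],
  [157, [0, 0, 12], 0],
  [157, [0, 0, 12], 0],
  [157, [0, 0, 10], 0],
  [157, [0, 0, 0], 8.5],
  [157, [0, 0, 0], 8.5],
  [157, [0, 0, 0], 8.5],
  [157, [0, 0, 0], 8.5],
])

```text
time: 24.9
tool_pos: [0.5503, 0.0288, 0.072]
ee_rot: [-3.138, -0.004, 1.818]
wrist_force: [-0.4, 4.3, -2.5]
width: 0.0362
finger_force: 1.5
```

>>> carry_out([
  [157, [0, 0, 0], 8.5],
  [157, [0, 0, 0], 8.5],
  [157, [0, 0, 0], 8.5],
  [157, [0, 0, 0], 8.5],
  [157, [0, 0, 0], 8.5],
  [157, [0, 0, 0], 8.5],
  [157, [0, 0, 0], 8.5],
  [157, [0, 0, 0], 8.5],
])

```text
time: 25.7
tool_pos: [0.5523, 0.0283, 0.0732]
ee_rot: [-3.14, -0.002, 0.632]
wrist_force: [2.9, 2.2, -1.9]
width: 0.0362
finger_force: 1.3
```

>>> carry_out([
  [157, [0, 0, 0], 8.5],
  [157, [0, 0, 0], 8.5],
  [157, [0, 0, 0], 8.5],
  [157, [0, 0, 0], 8.5],
  [157, [0, 0, 0], 8.5],
  [157, [0, 0, 0], 8.5],
  [157, [0, 0, 0], 8.5],
  [157, [0, 0, 0], 8.5],
])

```text
time: 26.5
tool_pos: [0.552, 0.028, 0.0731]
ee_rot: [-3.14, 0.001, -0.555]
wrist_force: [2.1, 2.2, -1.1]
width: 0.0365
finger_force: 1.6
```

>>> carry_out([
  [157, [0, 0, 0], 8.5],
  [157, [0, 0, 0], 8],
  [157, [0, 0, 0], 0],
])

```text
time: 26.8
tool_pos: [0.5515, 0.028, 0.0731]
ee_rot: [3.142, 0.002, -0.837]
wrist_force: [0.5, 0.8, -1.1]
width: 0.0363
finger_force: 0.9
```

```bash
python3 -c "
from h import *
go(50,5,76)"
```

```text
t 26.8 J [50.2  5.8 73.1] yawJ -0.961 q6 2.35 F_J [ 0.6  0.7 -1.1] w 0.036
twist -0.0 shift [ 0.6  0.6 -2.9]
```

>>> carry_out([
  [157, [0, 0, 0], -8],
  [157, [0, 0, -15], -2],
  [157, [0, 0, -25], 0],
  [157, [0, 0, -45], 0],
  [157, [0, 0, -45], 0],
  [157, [0, 0, -20], 0],
  [157, [0, 0, 0], 0],
])

```text
time: 27.5
tool_pos: [0.5537, 0.0269, 0.2286]
ee_rot: [-3.138, -0.007, -0.66]
wrist_force: [0.1, -0.5, 0.1]
width: 0.0361
finger_force: 0.0
```

```bash
python3 look.py a5; python3 -c "
from h import *
go(50,5,76)"
```

```text
t 27.55 J [ 51.    4.7 225.5] yawJ -0.785 q6 2.18 F_J [-0.4 -0.2 -0.3] w 0.036
twist -0.0 shift [ -0.9   0.5 149.5]
```

View pics/a5.png

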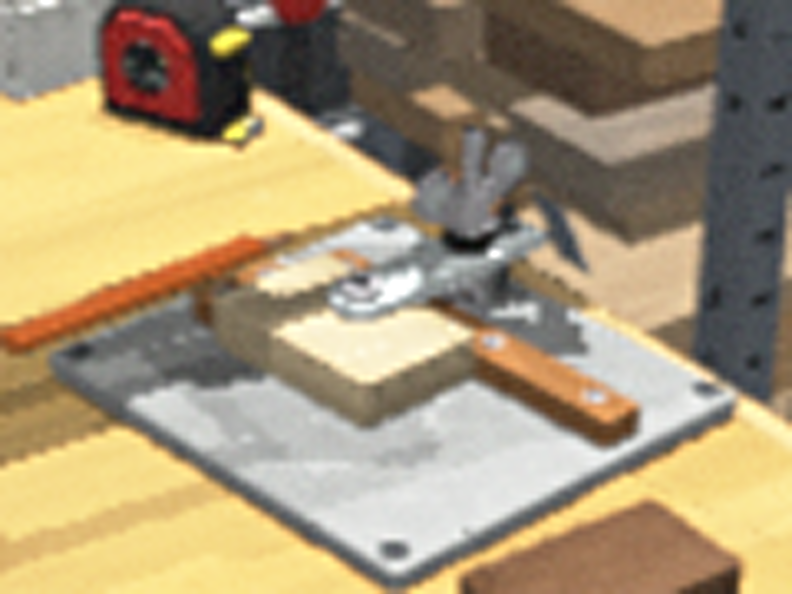

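The block is seated against the fence and stop. The bar nose rests on it, and the wings have dropped about 7 mm since the start (crop (435,198) and (505,165)), which puts the joint at about 9 rad. The arm is clear, so I'm handing in.

```bash
python3 -c "
from bench import robot
print(robot.close_job())"
```

```text
the job is handed in; nothing more can be done
None
```

The block is flush against the long fence and up to the end stop, and it is clamped with the wing nut at about 9 rad (estimated from the pictures and strokes). I handed the job in at about 27.6 s; no verdict came back.

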